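Take the copper sample out of the clamp with the tongs

ROBOT

A 6-joint arm with a two-finger parallel gripper is mounted at the origin on the work surface. World frame = base frame: x ahead of the robot, y to its left, z up, the work surface at z = 0. Lengths are in m, angles in degrees, forces in N, time in s.
With the tool pointing down it reaches from about 0.3 to 0.85 m from the base axis. Payload 5.4 kg.
Tool frame: the origin (TCP) lies where the fingers leave the gripper's body, on its centre line; the fingertips stand 73 mm ahead of it and the grasp point (between the pads) lies 54 mm ahead of it; z points along the fingers, y is the direction in which the jaws open and shut (so a half turn about z gives the same grasp; the last joint's range is limited). The gripper opens to 85 mm and grips with 20 to 120 N. Pads are 22 mm wide; open, the fingers measure 114 mm over their backs; the gripper's body (76 mm by 85 mm) begins 54 mm behind the grasp point. The pads swing forward as they close: fully open they stand 13 mm farther back than shut.
Start: joints at [57.577, 9.076, 91.501, -0, 79.423, -12.038], TCP at [0.2, 0.539, 0.304] pointing down, gripper open.
Joint ranges: [-166.64, 166.64], [-54.1, 131.32], [10.49, 154.53], [-73.88, 253.88], [9.74, 151.15], [-171.62, 171.62]. Speed limits (degrees/s): [147.25, 147.25, 180, 180, 180, 180].

INTERFACE

Orientations are given as a 3x3 rotation matrix whose columns are the frame's x, y, z axes.
In Python, from workcell import arm gives the robot as it stands. The module is installed in compiled form; this text tells all that it offers.
- The arm moves only by the tool send_rows, never from a script. Its argument "commands" is a list of rows, each a list of 3 entries, a list of its own where there are three numbers: the turn, a rotation vector about the tool's x, y, z normalised to -1 to 1, where 1 is 6 degrees, then the shift along the tool's x, y, z normalised to -1 to 1, where 1 is 0.03 m, then the opening, from 0 (shut) to 1 (fully open). A call has exactly 5 rows; each row shifts and turns the commanded pose from where the row before left it, along the tool's axes as they then stand; what a row does not reach is not made up. A row lasts 1/10 s, in which the tool goes at most 50 mm and 8.59 degrees, less where a joint would pass 70% of its speed; a pose out of reach is approached as far as the arm can. A call with a number of a shift or a turn outside -1 to 1 is refused whole. A call with a gripper value outside its range is refused whole. The fingers move at their own pace and stop on an object; "grip_force" is the grip in N (left out, the last holds). Time passes only in rows, so rows that do not move let the fingers close, or fill a call up. It gives the time, the measured TCP pose, the force and the opening at its end, in the units of the state.
- arm.get_state(): the state, without advancing time (a new reading comes with each control period).
- arm.camera(name): name is "scene" or "top" or "wrist"; returns a dict with "color" (480x640x3 uint8, red, green, blue), "z_map" (480x640 float32, m along the optical axis (not along the pixel's ray), 0 where there is no reading), "fx", "fy", "cx", "cy" (pixels), "pose" (4x4, takes a point from camera to world coordinates). Camera axes: x right, y up, looking along -z (the intrinsics and any distortion apply to the point x, -y, -z); pixel columns grow to the right and rows downward; lengths in m; the calibration is good to about 2 mm. The wrist camera is an equidistant fisheye: a pixel r from the principal point sees the ray r / f radians off the axis. A picture is of the moment at which its call begins.
- arm.close_job(): hands the job in, once; it reports no verdict.
The state is a dict: "clock": time; "joint_pos": joint angles; "joint_vel": joint speeds; "effort": joint torques, N m; "tool_pos": TCP position; "tool_rot": TCP orientation; "force": force on the tool from outside, world axes, zero at the start; "wrist_torque": the same for the moment, N m; "grip_width": opening from 0.0 (shut) to 1.0 (fully open).
Only numpy, scipy, OpenCV 4.12 (cv2) and the standard library are available. Lean on these libraries where they do the work, as an engineer would, in place of code of your own. Each camera call takes 0.05 s, during which the arm holds its last target. There are 200 camera calls.

TASK

Slide the jaw of the sample clamp fully open by its red tab. Then pick up the steel tongs from their rest, close them on the stem of the copper sample and lift it out of the clamp, upright, to about 10 cm above where it stood; never touch the sample with the gripper itself, and leave the brass and aluminium samples and the caliper where they are. Finish holding: the program ends with the gripper still squeezing the tongs and the sample still hanging in them in the air.

Things in the scene. Friction and masses are not known exactly. Their poses are not given: they have to be found in the camera images.
- clamp: Low sample clamp screwed to the bench (aluminium base 76 x 178 x 20 mm high, blue jaws). Origin on the bench under the sample's seat; z up. The seat is the base's top, 20 mm up. The fixed jaw stands on its +y side (top 42 mm above the bench), the sliding jaw on its -y side. The base spans -38 to 38 mm along its x and -111 to 67 mm along its y.
- jaw (a joint): The sliding jaw's travel in m: 0 closed, 0.035 fully open; it moves along the clamp's -y axis against about 3 N of friction and stays where it is left. Closed, its steel lip (46 mm wide along x, top 38 mm above the bench) covers 6.5 mm of the sample's foot, so that the sample cannot be lifted.
- jaw_tab (a point): Grip point in the red upright tab on the sliding jaw. The tab is 16 mm thick (along the clamp's x), 24 mm wide (along its y), and rises from the jaw's top at 38 mm to 76 mm above the bench; the point is on its mid axis, 62 mm above the bench, 52 mm to the -y side of the sample when closed. Its axes are the clamp's.
- sample_center (a point): Copper sample: a square foot 30 x 30 x 6 mm with a round upright stem of 14 mm diameter on it, 50 mm high in all, about 0.1 kg. The point is on the stem's axis, 25 mm above its underside (45 mm above the bench when in the clamp); z is its long axis, pointing up. The stem is free all round from 42 to 70 mm above the bench.
- sample: The same copper sample; origin at the centre of its underside.
- tongs: Steel tongs lying level on a blue rest, about 0.12 kg: two straight arms (strips 4 mm thick, 16 mm high on edge) joined at a back block 97 mm behind the grip point, green pads at the tips. Origin below the grip point, at the underside of the arms; x points from the back block to the tips, z up.
- tongs_grip (a point): Grip point: midway between the arms, at half their height, 44 mm above the bench on the rest, near the centre of mass. Here the tongs are 49 mm wide over the outer faces when open, 34 mm when closed on the 14 mm stem (closing along their y). Squeezing takes 4 N at first, 6 N when closed; let go, they spring open. Black sleeves reach 30 mm either side of it. Axes as tongs.
- tongs_bite (a point): Point midway between the two green tip pads, at half the arms' height, 105 mm ahead of the grip point along the tongs' x axis. The pads are 24 mm long and 16 mm high; the gap between them is 48 mm when open, 14 mm when closed on the stem.
- tong_left (a joint): Closing angle of the left arm in rad (the right one moves alike): 0 open, 0.09 arms parallel and closed on a 14 mm stem, 0.125 fully closed on nothing.
- brass_stub_center (a point): A brass sample of the same shape and size, standing loose on the bench; point at its mid-height, 25 mm up. To be left alone.
- alu_stub_center (a point): An aluminium sample of the same shape and size, standing loose on the bench; point at its mid-height. To be left alone.
- caliper: Steel caliper, about 190 mm long, lying loose on the bench, at most 10 mm high. Origin under the middle of its beam. To be left alone.
- rest: Blue plastic rest of the tongs, fixed. Origin on the bench, roughly under the tongs' grip point; x roughly along the tongs. Two bridges (94 mm wide, 36 mm high, 14 mm thick) 60 mm behind and 75 mm ahead of the origin carry the tongs; a 6 mm high foot plate lies between them.

How it is judged (in metres and radians):
On the way, in this order (a step that is already met when the one before it is completed fails the run):
1. the clamp's jaw is slid open while the sample still stands in its seat (value of joint jaw above 0.031 m and distance of sample_center from where it was at the start of the episode below 0.02 m), for 0.2 s.
2. the tongs are carried, off their rest, in the gripper (contact force between the fingers and tongs above 1 N and distance of tongs_grip from where it was at the start of the episode above 0.03 m), for 0.2 s.
3. the tongs are closed on the sample's stem (contact force between tongs and sample above 2 N and horizontal distance between tongs_bite and sample_center below 0.018 m and value of joint tong_left above 0.07 rad), for 0.2 s.
At the end, for the whole second after the job is handed in: Jaw open over 31 mm; sample still (under 30 mm/s), upright within 0.45 rad, its centre over 125 mm above the bench, squeezed by the tongs' tips (over 2 N, centre within 32 mm of the bite point); gripper squeezing the tongs (over 2 N), nothing else touching the sample (value of joint jaw above 0.031 m and height (world z) of sample_center above 0.125 m and angle between sample_center's own z axis and vertical below 0.45 rad and distance between tongs_bite and sample_center below 0.032 m and contact force between tongs and sample above 2 N and contact force between the fingers and tongs above 2 N and value of joint tong_left above 0.07 rad and contact force between each of the arm, clamp and sample below 0.1 N and linear speed of sample below 0.03 m/s); the arm keeps its last pose, push and grip.
It fails at once if the robot itself touches the copper sample (contact force between any of the fingers, the arm and sample above 0.5 N).
It fails at once if a bystander is moved by more than 30 mm (distance of any of brass_stub_center, alu_stub_center, caliper from where it was at the start of the episode above 0.03 m).
It also fails if it takes over 58 s, if anything falls off the work surface, if the arm or the gripper's body presses on something with over 40 N, if the wrist force passes 120 N, or if a joint passes its speed limit or range.

## Working session

There is one attempt and no reset: what is moved stays moved. The work goes in short steps, Python scripts to look and compute and a tool call to move; the robot and the scene stay as the last step left them, time stands still between calls to the robot, and variables do not carry over. Pictures are saved under pics/ and viewed, about 8 in all and at most 12, crops included, and the job is handed in when it is done.

Besides the shell and the picture viewer there is one more tool, called as name(argument=value, ...) on one line, values as JSON. send_rows: Moves the arm, as the interface text tells. Scaled input: -1 to 1 covers 0.03 m each way for a shift and 6 degrees each way for a turn. Its arguments: {"type":"object","properties":{"commands":{"type":"array"},"grip_force":{"type":"number"}},"required":["commands"]}

```bash
mkdir -p pics; cat > h.py <<'E'
import numpy as np, cv2
from workcell import arm
def pts(c):
    """world point per pixel (pinhole cams, depth)"""
    z=c["z_map"]; v,u=np.mgrid[0:480,0:640]
    P=np.stack([(u-c["cx"])/c["fx"]*z,-(v-c["cy"])/c["fy"]*z,-z,np.ones_like(z)],-1)
    return (P@np.array(c["pose"]).T)[...,:3]
def save(c,n): cv2.imwrite(f"pics/{n}.png",c["color"][...,::-1])
E
python3 - <<'E'
from h import *
for n in("top","scene"):
    c=arm.camera(n); save(c,n+"0"); np.savez(n+"0.npz",P=pts(c),**{k:c[k] for k in c})
    print(n,c["fx"],c["cx"],c["cy"],np.round(c["pose"],3).tolist())
s=arm.get_state(); print(s)
E
```

```text
top 533.632178777547 325.9881211102206 230.03551655086363 [[-0.03, 0.989, -0.145, 0.461], [-0.999, -0.031, -0.008, -0.049], [-0.013, 0.145, 0.989, 1.377], [0.0, 0.0, 0.0, 1.0]]
scene 444.4623652952385 318.51405874837224 239.30266557328574 [[0.381, -0.604, 0.7, 1.25], [0.925, 0.262, -0.277, -0.277], [-0.016, 0.753, 0.658, 0.644], [0.0, 0.0, 0.0, 1.0]]
{'clock': 0.1, 'joint_pos': array([ 5.75780774e+01,  9.10785837e+00,  9.15659663e+01, -1.39098130e-03,
        7.94235866e+01, -1.20391147e+01]), 'joint_vel': array([ 0.00831556, -0.14763282, -0.15537817, -0.00734628,  0.01157009,
        0.02844043]), 'effort': array([ 2.41113248e-04, -3.96991289e+01, -3.32336855e+01, -8.99992256e-05,
        4.16665847e-03,  7.95680108e-06]), 'tool_pos': array([0.20006921, 0.53861332, 0.30301803]), 'tool_rot': array([[-9.37387951e-01,  3.48285852e-01, -8.91388446e-04],
       [ 3.48286835e-01,  9.37386891e-01, -1.44792759e-03],
       [ 3.31283149e-04, -1.66772874e-03, -9.99998554e-01]]), 'force': array([-0.5326031 , -0.09042868, -0.81335043]), 'wrist_torque': array([ 0.00517727, -0.00064141, -0.05242368]), 'grip_width': 0.9982111115650625}
```

View pics/top0.png

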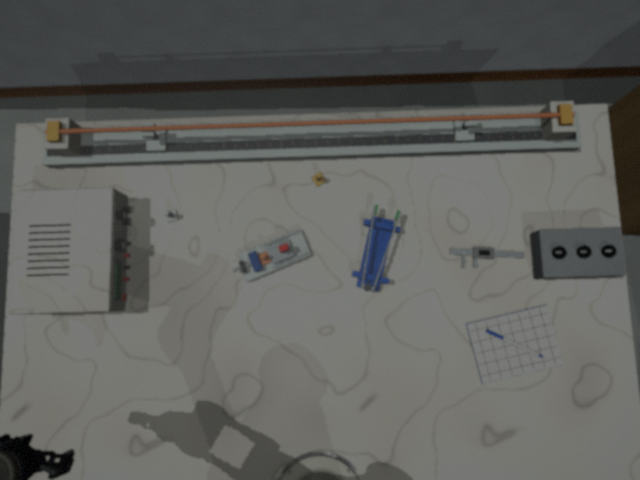

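View pics/scene0.png

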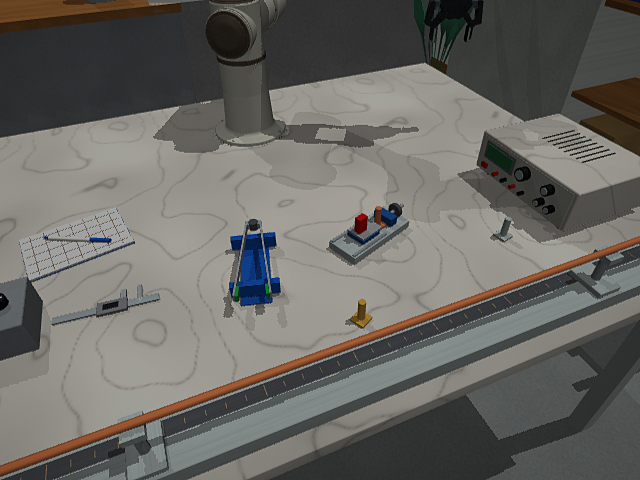

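The top view shows the clamp at about (273,256), with the red tab at (285,246) and the copper stem at (265,258). The tongs lie with green tips at (376,210) and (398,216) and their back block near (372,287). Brass is at (319,178), aluminium at (174,214) and the caliper at (487,253). The scene view agrees.

```bash
python3 - <<'E'
from h import *
for n in("top0","scene0"):
    d=np.load(n+".npz"); P=d["P"]; hsv=cv2.cvtColor(d["color"],cv2.COLOR_RGB2HSV); H,S,V=[hsv[...,i].astype(int) for i in range(3)]
    ok=(d["z_map"]>0)
    W=(P[...,0]>.3)&(P[...,0]<.75)&(abs(P[...,1])<.4)&ok
    M=dict(red=((H<6)|(H>174))&(S>150),copper=(H>=7)&(H<17)&(S>90),brass=(H>=18)&(H<28)&(S>120),green=(H>45)&(H<85)&(S>90),blue=(H>100)&(H<125)&(S>130))
    for k,m in M.items():
        m=(m&W).astype(np.uint8); N,L,st,ce=cv2.connectedComponentsWithStats(m)
        for i in range(1,N):
            if st[i,4]<6: continue
            q=P[L==i]; o=q[:,2]>np.percentile(q[:,2],60)-.001
            print(n,k,st[i,4],np.round(ce[i],1),"mean",np.round(q.mean(0),3),"top",np.round(q[o].mean(0),3),"zmax",round(q[:,2].max(),3))
    # base / plate: height 15..25mm non-blue near clamp -> minAreaRect in world xy
    m=(P[...,2]>.014)&(P[...,2]<.025)&W&(P[...,1]>-.02)&(P[...,1]<.2)&(P[...,0]<.6)
    q=P[m][:,:2].astype(np.float32); print("base",len(q),cv2.minAreaRect(q))
    # tongs: z>.036, <.06 near tongs
    m=(P[...,2]>.044)&(P[...,2]<.06)&W&(P[...,1]>-.3)&(P[...,1]<-.08)
    q=P[m]; print("tongs",len(q),np.round(q.mean(0),3)); 
    if len(q)>5:
        r=cv2.minAreaRect(q[:,:2].astype(np.float32)); print(r)
E
```

```text
top0 red 8 [283.1 247.8] mean [0.612 0.069 0.074] top [0.612 0.068 0.074] zmax 0.076
top0 copper 78 [263.9 258.1] mean [0.591 0.121 0.042] top [0.593 0.12  0.066] zmax 0.072
top0 blue 759 [378.5 244.8] mean [ 0.619 -0.171  0.011] top [ 0.621 -0.171  0.018] zmax 0.042
top0 blue 18 [367.  222.1] mean [ 0.676 -0.142  0.035] top [ 0.674 -0.143  0.037] zmax 0.04
top0 blue 23 [357.3 273.8] mean [ 0.545 -0.113  0.035] top [ 0.545 -0.113  0.037] zmax 0.042
top0 blue 8 [359.  281.6] mean [ 0.527 -0.118  0.006] top [ 0.526 -0.118  0.008] zmax 0.011
top0 blue 32 [383.2 280.1] mean [ 0.527 -0.177  0.036] top [ 0.527 -0.18   0.039] zmax 0.043
base 562 ((0.573183000087738, 0.09765602648258209), (0.0638652890920639, 0.18737368285655975), 4.108407974243164)
tongs 405 [ 0.6   -0.161  0.051]
((0.6041042804718018, -0.16381055116653442), (0.06881842762231827, 0.21658621728420258), 74.0994873046875)
scene0 red 204 [360.6 223.2] mean [0.619 0.067 0.062] top [0.617 0.068 0.073] zmax 0.077
scene0 copper 137 [378.5 216.6] mean [0.597 0.121 0.046] top [0.597 0.118 0.063] zmax 0.071
scene0 green 51 [267.2 290.
[... 371 characters left out ...]
 mean [0.626 0.069 0.028] top [0.627 0.07  0.03 ] zmax 0.034
scene0 blue 378 [270.9 259.9] mean [ 0.605 -0.128  0.022] top [ 0.612 -0.128  0.034] zmax 0.052
scene0 blue 141 [236.1 242. ] mean [ 0.533 -0.18   0.027] top [ 0.531 -0.178  0.035] zmax 0.053
scene0 blue 1599 [253.2 272.5] mean [ 0.618 -0.169  0.013] top [ 0.623 -0.17   0.023] zmax 0.052
scene0 blue 50 [231.1 287.5] mean [ 0.659 -0.222  0.031] top [ 0.659 -0.221  0.036] zmax 0.049
base 164 ((0.5971664190292358, 0.09912444651126862), (0.06694033741950989, 0.1788601130247116), 20.701641082763672)
tongs 564 [ 0.614 -0.168  0.05 ]
((0.6065011024475098, -0.1660199761390686), (0.06942304223775864, 0.21766717731952667), 74.74632263183594)
```

send_rows(commands=[[[0, 0, 0], [-0.92, -0.495, 0], 1], [[0, 0, 0], [-0.92, -0.495, 0], 1], [[0, 0, 0], [-0.92, -0.495, 0], 1], [[0, 0, 0], [-0.92, -0.495, 0], 1], [[0, 0, 0], [-0.92, -0.495, 0], 1]], grip_force=30)

```text
clock: 0.6
tool_pos: [0.3043, 0.4201, 0.3034]
tool_rot: [[-0.937, 0.348, -0.001], [0.348, 0.937, -0.001], [0.0, -0.001, -1.0]]
force: [0.4, 0.1, -0.2]
grip_width: 0.998
```

send_rows(commands=[[[0, 0, 0], [-0.92, -0.495, 0], 1], [[0, 0, 0], [-0.92, -0.495, 0], 1], [[0, 0, 0], [-0.92, -0.495, 0], 1], [[0, 0, 0], [-0.92, -0.495, 0], 1], [[0, 0, 0], [-0.92, -0.495, 0], 1]])

```text
clock: 1.1
tool_pos: [0.4078, 0.3025, 0.3035]
tool_rot: [[-0.937, 0.348, -0.001], [0.348, 0.937, -0.0], [0.001, -0.0, -1.0]]
force: [0.4, -0.5, 0.6]
grip_width: 1.0
```

send_rows(commands=[[[0, 0, 0], [-0.92, -0.495, 0], 1], [[0, 0, 0], [-0.92, -0.495, 0], 1], [[0, 0, 0], [-0.92, -0.495, 0], 1], [[0, 0, 0], [-0.92, -0.495, 0], 1], [[0, 0, 0], [-0.92, -0.495, 0], 1]])

```text
clock: 1.6
tool_pos: [0.5113, 0.1849, 0.3034]
tool_rot: [[-0.937, 0.348, -0.001], [0.348, 0.937, -0.0], [0.001, -0.0, -1.0]]
force: [-0.2, 0.8, -0.1]
grip_width: 0.999
```

send_rows(commands=[[[0, 0, 0], [-0.92, -0.495, 0], 1], [[0, 0, 0], [-0.92, -0.495, 0], 1], [[0, 0, 0], [-0.92, -0.495, 0], 1], [[0, 0, 0], [-0.92, -0.495, 0], 1], [[0, 0, 0], [-0.92, -0.495, 0], 1]])

```text
clock: 2.1
tool_pos: [0.6148, 0.0672, 0.3032]
tool_rot: [[-0.937, 0.348, -0.001], [0.348, 0.937, 0.0], [0.001, -0.0, -1.0]]
force: [-0.9, 0.3, 0.5]
grip_width: 1.001
```

send_rows(commands=[[[0, 0, 0.81], [0, 0, 0], 1], [[0, 0, 0.81], [0, 0, 0], 1], [[0, 0, 0.81], [0, 0, 0], 1], [[0, 0, 0.81], [0, 0, 0], 1], [[0, 0, 0.81], [0, 0, 0], 1]])

```text
clock: 2.6
tool_pos: [0.614, 0.0683, 0.3032]
tool_rot: [[-0.708, 0.706, -0.001], [0.706, 0.708, 0.0], [0.001, -0.001, -1.0]]
force: [-0.2, 0.0, 0.5]
grip_width: 1.002
```

send_rows(commands=[[[0, 0, 0.81], [0, 0, 0], 1], [[0, 0, 0.81], [0, 0, 0], 1], [[0, 0, 0.81], [0, 0, 0], 1], [[0, 0, 0.81], [0, 0, 0], 1], [[0, 0, 0.81], [0, 0, 0], 1]])

```text
clock: 3.1
tool_pos: [0.614, 0.0683, 0.3032]
tool_rot: [[-0.355, 0.935, -0.001], [0.935, 0.355, 0.0], [0.001, -0.001, -1.0]]
force: [0.8, 0.7, -0.1]
grip_width: 0.997
```

```bash
cat >> h.py <<'E'
def fray(c,uv):
    """fisheye pixels -> camera centre, world ray directions"""
    uv=np.atleast_2d(uv).astype(float); T=np.array(c["pose"])
    d=(uv-[c["cx"],c["cy"]])/[c["fx"],c["fy"]]; r=np.linalg.norm(d,axis=1)+1e-9
    v=np.c_[d[:,0]/r*np.sin(r),-d[:,1]/r*np.sin(r),-np.cos(r)]
    return T[:3,3],v@T[:3,:3].T
def onz(c,uv,z):
    o,v=fray(c,uv); return o+v*((z-o[2])/v[:,2])[:,None]
E
python3 - <<'E'
from h import *
c=arm.camera("wrist"); save(c,"w1"); np.savez("w1.npz",**c)
s=arm.get_state(); print(s["clock"],s["tool_pos"],np.round(s["tool_rot"],3).tolist()); print(c["fx"],c["cx"],c["cy"],np.round(c["pose"],3).tolist(), s["joint_pos"])
E
```

```text
3.15 [0.61401081 0.06831697 0.30324157] [[-0.353, 0.936, -0.001], [0.936, 0.353, 0.0], [0.0, -0.001, -1.0]]
371.64829954431775 321.15555145248914 236.79408047743587 [[0.934, -0.343, -0.097, 0.59], [0.356, 0.898, 0.257, 0.134], [-0.0, -0.275, 0.962, 0.373], [0.0, 0.0, 0.0, 1.0]] [-4.84151491e+00  1.54148644e+01  8.42059855e+01 -1.08852312e-03
  8.04475013e+01 -2.54826056e+01]
```

View pics/w1.png

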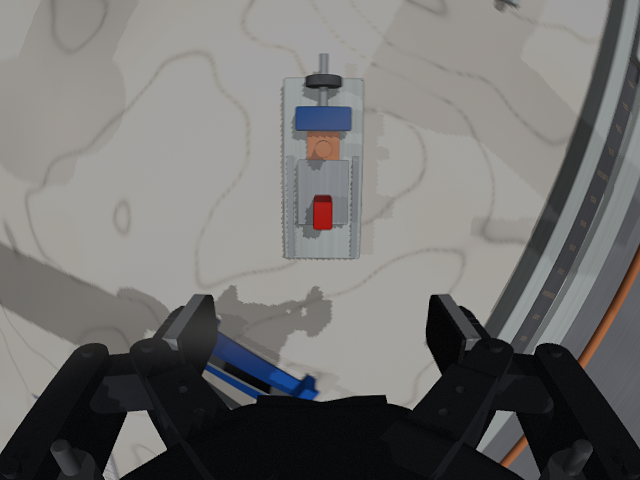

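The wrist view shows the clamp aligned with the image. The red tab is at about (323,212), the copper stem at (322,150), the fixed jaw at (323,119) and the knob at the top. The tongs are partly visible at bottom left.

```bash
python3 - <<'E'
from h import *
d=np.load("w1.npz"); c={k:d[k] for k in d}
hsv=cv2.cvtColor(d["color"],cv2.COLOR_RGB2HSV); H,S,V=[hsv[...,i].astype(int) for i in range(3)]
r=((H<6)|(H>174))&(S>150); r[300:]=0
v,u=np.where(r); print("red",u.min(),u.max(),v.min(),v.max(), "V by row",[(int(k),int(V[k,316:330].mean())) for k in range(194,234,3)])
for uv in([314,230],[332,230],[314,203],[332,203]): print(uv,np.round(onz(c,uv,.076),4))
cl=c["color"][138:160,308:338].mean(2).astype(int)
g=c["color"][130:165,300:345]; cv2.imwrite("pics/w1s.png",cv2.resize(g[...,::-1],None,fx=12,fy=12,interpolation=cv2.INTER_CUBIC))
t=c["color"][80:265,270:380]
for uv in([323,150],): print("stem",onz(c,uv,.07))
print("base edges",onz(c,[[285,78],[363,78],[283,259],[360,259]],.02).round(4))
E
```

```text
red 313 331 196 229 V by row [(194, 119), (197, 85), (200, 86), (203, 152), (206, 158), (209, 158), (212, 158), (215, 157), (218, 157), (221, 156), (224, 156), (227, 157), (230, 111), (233, 138)]
[314, 230] [[0.6122 0.0582 0.076 ]]
[332, 230] [[0.6261 0.0635 0.076 ]]
[314, 203] [[0.6043 0.0795 0.076 ]]
[332, 203] [[0.6179 0.0847 0.076 ]]
stem [[0.59585772 0.12196617 0.07      ]]
base edges [[0.539  0.172  0.02  ]
 [0.6071 0.1981 0.02  ]
 [0.5978 0.0044 0.02  ]
 [0.6705 0.0321 0.02  ]]
```

View pics/w1s.png

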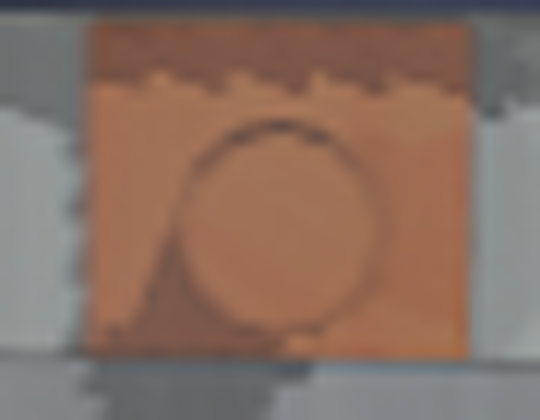

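The circle gives the stem centre at about (323,149) in the wrist view. Next I descend over the tab and grip it.

send_rows(commands=[[[0, 0, 0], [0.07, 0.05, 0.9], 1], [[0, 0, 0], [0, 0, 0.9], 1], [[0, 0, 0], [0, 0, 0.9], 1], [[0, 0, 0], [0, 0, 0.9], 1], [[0, 0, 0], [0, 0, 0.9], 1]])

```text
clock: 3.65
tool_pos: [0.6146, 0.0708, 0.1674]
tool_rot: [[-0.36, 0.933, -0.001], [0.933, 0.36, 0.0], [0.0, -0.001, -1.0]]
force: [0.1, -0.0, 1.0]
grip_width: 0.997
```

send_rows(commands=[[[0, 0, 0], [0, 0, 0.8], 1], [[0, 0, 0], [0, 0, 0.8], 1], [[0, 0, 0], [0, 0, 0], 0.1], [[0, 0, 0], [0, 0, 0], 0.1], [[0, 0, 0], [0, 0, 0], 0.1]])

```text
clock: 4.15
tool_pos: [0.616, 0.0707, 0.1226]
tool_rot: [[-0.359, 0.933, 0.003], [0.933, 0.359, -0.0], [-0.001, 0.002, -1.0]]
force: [0.5, 0.7, -0.0]
grip_width: 0.514
```

send_rows(commands=[[[0, 0, 0], [0, 0, 0], 0.1], [[0, 0, 0], [0, 0, 0], 0.1], [[0, 0, 0], [0, 0, 0], 0.1], [[0, 0, 0], [0, 0, 0], 0.1], [[0, 0, 0], [0, 0, 0], 0.1]])

```text
clock: 4.65
tool_pos: [0.6144, 0.0701, 0.1225]
tool_rot: [[-0.359, 0.933, -0.002], [0.933, 0.359, -0.001], [-0.001, -0.003, -1.0]]
force: [-7.9, -3.2, 9.4]
grip_width: 0.181
```

send_rows(commands=[[[0, 0, 0], [-0.15, 0, 0], 0.1], [[0, 0, 0], [-0.2, 0, 0], 0.1], [[0, 0, 0], [-0.2, 0, 0], 0.1], [[0, 0, 0], [-0.2, 0, 0], 0.1], [[0, 0, 0], [-0.2, 0, 0], 0.1]])

```text
clock: 5.15
tool_pos: [0.6243, 0.0441, 0.1225]
tool_rot: [[-0.359, 0.933, -0.003], [0.933, 0.359, -0.0], [0.001, -0.003, -1.0]]
force: [-9.3, 0.4, 11.2]
grip_width: 0.182
```

send_rows(commands=[[[0, 0, 0], [-0.15, 0, 0], 0.1], [[0, 0, 0], [-0.1, 0, 0], 0.1], [[0, 0, 0], [-0.04, 0, 0], 0.1], [[0, 0, 0], [0, 0, 0], 0.1], [[0, 0, 0], [0, 0, 0], 0.1]])

```text
clock: 5.65
tool_pos: [0.6262, 0.0392, 0.1225]
tool_rot: [[-0.359, 0.933, -0.006], [0.933, 0.359, 0.005], [0.007, -0.004, -1.0]]
force: [-13.7, 11.7, 13.9]
grip_width: 0.181
```

send_rows(commands=[[[0, 0, 0], [0, 0, 0], 1], [[0, 0, 0], [0, 0, 0], 1], [[0, 0, 0], [0, 0, 0], 1], [[0, 0, 0], [0, 0, -0.5], 1], [[0, 0, 0], [0, 0, -1], 1]])

```text
clock: 6.15
tool_pos: [0.6267, 0.0359, 0.1644]
tool_rot: [[-0.358, 0.934, -0.005], [0.934, 0.358, 0.001], [0.002, -0.005, -1.0]]
force: [-0.4, -0.1, 0.2]
grip_width: 0.993
```

send_rows(commands=[[[0, 0, 0], [0, 0, -1], 1], [[0, 0, 0], [0, 0, -1], 1], [[0, 0, 0], [0, 0, -1], 1], [[0, 0, 0], [0, 0, -1], 1], [[0, 0, 0], [0, 0, 0], 1]])

```text
clock: 6.65
tool_pos: [0.6307, 0.0356, 0.2932]
tool_rot: [[-0.358, 0.934, 0.011], [0.934, 0.358, -0.002], [-0.006, 0.01, -1.0]]
force: [0.8, 0.3, 0.2]
grip_width: 0.998
```

```bash
python3 - <<'E'
from h import *
c=arm.camera("wrist"); save(c,"w2"); np.savez("w2.npz",**c)
hsv=cv2.cvtColor(c["color"],cv2.COLOR_RGB2HSV); H,S,V=[hsv[...,i].astype(int) for i in range(3)]
r=((H<6)|(H>174))&(S>150)&(V>130); r[330:]=0
v,u=np.where(r); uv=np.c_[u,v]; print(len(u),u.min(),u.max(),v.min(),v.max()); p=onz(c,uv,.076); print("tab top",p.mean(0))
x,y=cv2.minEnclosingCircle(uv.astype(np.float32)[:,None]); 
print("stem(colour)"); m=(H>=5)&(H<17)&(S>90)&(~r); m[330:]=0; v,u=np.where(m); print(u.min(),u.max(),v.min(),v.max(),len(u),onz(c,[(u.min()+u.max())/2,(v.min()+v.max())/2],.026))
E
```

```text
522 305 323 198 225
tab top [0.62563483 0.04171775 0.076     ]
stem(colour)
298 639 89 329 2153 [[0.76875363 0.08889066 0.026     ]]
```

View pics/w2.png

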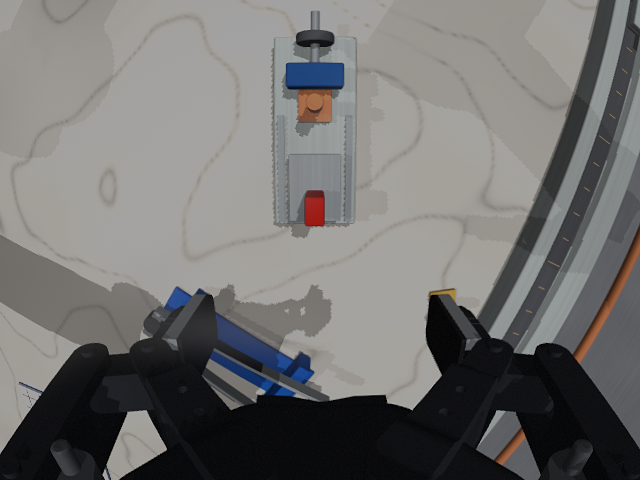

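The wrist view shows the jaw slid away: the lip edge is at row 154 and the foot edge at row 122, with the tab at (314,208) near the base end. I'll check the travel in numbers.

```bash
python3 - <<'E'
from h import *
for n,a in(("w1",[(323,160),(323,203),(323,230),(323,150)]),("w2",[(314,154),(314,198),(314,225.5),(315,102)])):
    d=np.load(n+".npz"); c={k:d[k] for k in d}
    g=cv2.cvtColor(d["color"],cv2.COLOR_RGB2GRAY).astype(int)
    print(n,[g[k,300 if n=="w1" else 300].item() for k in range(145,170)])
    z=[.038,.076,.076,.07]; p=np.array([onz(c,u,h)[0] for u,h in zip(a,z)]); yc=np.array([-.354,.935,0])
    print(np.round(p,4).tolist(),"along y_c",np.round(p@yc,4))
d=np.load("w2.npz"); c={k:d[k] for k in d}
print("foot edge", onz(c,[314,122.5],.026)@yc)
E
```

```text
w1 [148, 148, 148, 148, 147, 147, 147, 148, 147, 147, 147, 147, 148, 147, 120, 131, 134, 135, 134, 134, 135, 134, 135, 135, 135]
[[0.5997, 0.1122, 0.038], [0.6111, 0.0821, 0.076], [0.6192, 0.0609, 0.076], [0.5959, 0.122, 0.07]] along y_c [-0.1074 -0.1396 -0.1623 -0.0969]
w2 [152, 152, 152, 152, 152, 152, 151, 153, 144, 115, 137, 137, 136, 136, 135, 136, 136, 136, 136, 136, 137, 136, 136, 136, 135]
[[0.61, 0.0818, 0.038], [0.6217, 0.0519, 0.076], [0.6296, 0.0311, 0.076], [0.5956, 0.1223, 0.07]] along y_c [-0.1395 -0.1716 -0.1938 -0.0965]
foot edge [-0.11165707]
```

The closing force on the stop and the 27.9 mm foot-to-lip gap both say the jaw is fully open. Next I go to the tongs with the camera side toward the tips.

send_rows(commands=[[[0, 0, 0], [-0.83, -0.486, 0], 1], [[0, 0, 0], [-0.83, -0.486, 0], 1], [[0, 0, 0], [-0.83, -0.486, 0], 1], [[0, 0, 0], [-0.83, -0.486, 0], 1], [[0, 0, 0], [-0.83, -0.486, 0], 1]])

```text
clock: 7.2
tool_pos: [0.604, -0.1074, 0.2848]
tool_rot: [[-0.358, 0.934, -0.002], [0.934, 0.358, 0.001], [0.001, -0.002, -1.0]]
force: [0.3, 0.4, 0.8]
grip_width: 0.999
```

send_rows(commands=[[[0, 0, 0], [-0.83, -0.486, 0], 1], [[0, 0, 0], [-0.83, -0.486, 0], 1], [[0, 0, 0.92], [0, 0, 0], 1], [[0, 0, 0.92], [0, 0, 0], 1], [[0, 0, 0.92], [0, 0, 0], 1]])

```text
clock: 7.7
tool_pos: [0.5948, -0.1635, 0.2847]
tool_rot: [[-0.073, 0.997, -0.002], [0.997, 0.073, 0.001], [0.001, -0.002, -1.0]]
force: [-0.7, 0.0, 0.4]
grip_width: 0.998
```

send_rows(commands=[[[0, 0, 0.92], [0, 0, 0], 1], [[0, 0, 0.92], [0, 0, 0], 1], [[0, 0, 0.92], [0, 0, 0], 1], [[0, 0, 0.92], [0, 0, 0], 1], [[0, 0, 0.92], [0, 0, 0], 1]])

```text
clock: 8.2
tool_pos: [0.5949, -0.1631, 0.2847]
tool_rot: [[0.397, 0.918, -0.002], [0.918, -0.397, 0.001], [0.0, -0.002, -1.0]]
force: [-0.0, -1.2, -0.2]
grip_width: 1.001
```

send_rows(commands=[[[0, 0, 0.92], [0, 0, 0], 1], [[0, 0, 0.92], [0, 0, 0], 1], [[0, 0, 0.92], [0, 0, 0], 1], [[0, 0, 0.92], [0, 0, 0], 1], [[0, 0, 0.92], [0, 0, 0], 1]])

```text
clock: 8.7
tool_pos: [0.5949, -0.1632, 0.2847]
tool_rot: [[0.777, 0.629, -0.002], [0.629, -0.777, 0.001], [-0.001, -0.002, -1.0]]
force: [0.1, 0.6, 0.1]
grip_width: 1.0
```

send_rows(commands=[[[0, 0, 0.92], [0, 0, 0], 1], [[0, 0, 0.92], [0, 0, 0], 1], [[0, 0, 0.92], [0, 0, 0], 1], [[0, 0, 0.92], [0, 0, 0], 1], [[0, 0, 0.92], [0, 0, 0], 1]])

```text
clock: 9.2
tool_pos: [0.5949, -0.1631, 0.2847]
tool_rot: [[0.98, 0.198, -0.002], [0.198, -0.98, 0.001], [-0.002, -0.001, -1.0]]
force: [-0.8, 0.1, -0.1]
grip_width: 1.005
```

send_rows(commands=[[[0, 0, 0.92], [0, 0, 0], 1], [[0, 0, 0.92], [0, 0, 0], 1], [[0, 0, 0.92], [0, 0, 0], 1], [[0, 0, 0.92], [0, 0, 0], 1], [[0, 0, 0.92], [0, 0, 0], 1]])

```text
clock: 9.7
tool_pos: [0.5949, -0.1631, 0.2847]
tool_rot: [[0.96, -0.279, -0.002], [-0.279, -0.96, 0.001], [-0.002, -0.0, -1.0]]
force: [-0.2, 0.1, 0.8]
grip_width: 1.0
```

```bash
python3 - <<'E'
from h import *
c=arm.camera("wrist"); save(c,"w3"); np.savez("w3.npz",**c)
s=arm.get_state(); print(s["clock"],s["tool_pos"],np.round(s["tool_rot"],3).tolist(),s["joint_pos"].round(1))
hsv=cv2.cvtColor(c["color"],cv2.COLOR_RGB2HSV); H,S,V=[hsv[...,i].astype(int) for i in range(3)]
m=((H>45)&(H<85)&(S>90)).astype(np.uint8); N,L,st,ce=cv2.connectedComponentsWithStats(m)
for i in range(1,N):
    if st[i,4]>30: print(st[i],ce[i].round(1),onz(c,ce[i],.052).round(4))
E
```

```text
9.75 [ 0.59491289 -0.16314038  0.28471429] [[0.959, -0.282, -0.002], [-0.282, -0.959, 0.001], [-0.002, -0.0, -1.0]] [-26.5  16.1  85.5  -0.   78.5  79.8]
[281  73   9  30 210] [284.7  87.9] [[ 0.7062 -0.1641  0.052 ]]
[347  74  10  30 189] [351.8  88.4] [[ 0.6908 -0.2155  0.052 ]]
```

View pics/w3.png

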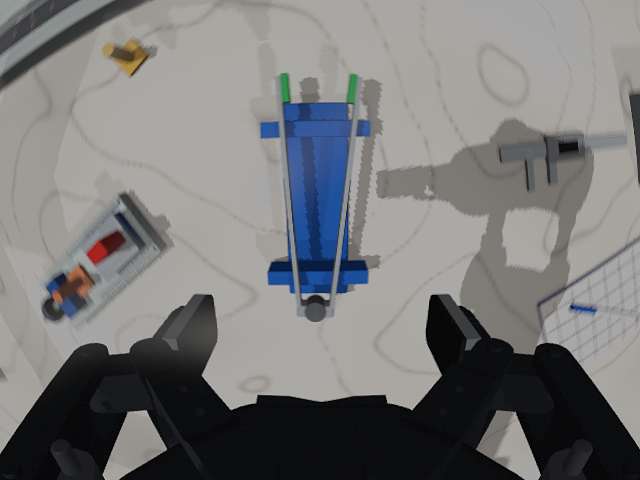

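The wrist view shows the tongs straight ahead: pads at (285,88) and (352,88), back block at (316,308). The heading matches the tool's. Descend and close lightly.

send_rows(commands=[[[0, 0, 0], [0.07, -0.11, 0.9], 1], [[0, 0, 0], [0, 0, 0.9], 1], [[0, 0, 0], [0, 0, 0.9], 1], [[0, 0, 0], [0, 0, 0.9], 1], [[0, 0, 0], [0, 0, 0.9], 1]])

```text
clock: 10.25
tool_pos: [0.5978, -0.1605, 0.1491]
tool_rot: [[0.962, -0.273, -0.001], [-0.273, -0.962, 0.001], [-0.001, -0.0, -1.0]]
force: [0.4, -0.1, -0.6]
grip_width: 1.0
```

send_rows(commands=[[[0, 0, 0], [0, 0, 0.9], 1], [[0, 0, 0], [0, 0, 0.85], 1], [[0, 0, 0], [0, 0, 0], 0.6], [[0, 0, 0], [0, 0, 0], 0.6], [[0, 0, 0], [0, 0, 0], 0.52]])

```text
clock: 10.75
tool_pos: [0.5996, -0.1612, 0.1006]
tool_rot: [[0.962, -0.274, 0.003], [-0.274, -0.962, -0.001], [0.003, 0.0, -1.0]]
force: [0.8, 0.4, -0.5]
grip_width: 0.526
```

send_rows(commands=[[[0, 0, 0], [0, 0, 0], 0.52], [[0, 0, 0], [0, 0, 0], 0.52], [[0, 0, 0], [0, 0, 0], 0.52], [[0, 0, 0], [0, 0, 0], 0.52], [[0, 0, 0], [0, 0, 0], 0.52]])

```text
clock: 11.25
tool_pos: [0.5997, -0.1613, 0.1005]
tool_rot: [[0.962, -0.275, 0.003], [-0.275, -0.962, -0.002], [0.004, 0.001, -1.0]]
force: [-1.5, 0.1, 5.9]
grip_width: 0.519
```

```bash
cat >> h.py <<'E'
def pads(c,z):
    hsv=cv2.cvtColor(c["color"],cv2.COLOR_RGB2HSV); H,S=hsv[...,0].astype(int),hsv[...,1]
    m=((H>45)&(H<85)&(S>90)).astype(np.uint8); N,L,st,ce=cv2.connectedComponentsWithStats(m)
    r=[]
    for i in range(1,N):
        if st[i,4]>40: p=onz(c,ce[i],z)[0]; r.append(p); print("pad",st[i],ce[i].round(1),p.round(4))
    if len(r)==2: print("bite",np.mean(r,0).round(4),"sep",np.linalg.norm(r[0]-r[1]).round(4))
E
python3 - <<'E'
from h import *
c=arm.camera("wrist"); save(c,"w4"); pads(c,.052)
s=arm.get_state(); print(s["tool_pos"],s["force"],s["grip_width"])
E
```

```text
pad [ 252    0   25   73 1657] [263.8  35.9] [ 0.7034 -0.1711  0.052 ]
pad [ 373    0   29   75 1721] [387.3  36.9] [ 0.6925 -0.2088  0.052 ]
bite [ 0.698 -0.19   0.052] sep 0.0392
[ 0.59972682 -0.16128338  0.10052815] [-0.96764351  0.61019744  6.26909476] 0.5219616584901497
```

send_rows(commands=[[[0, 0, 0], [0, 0, -0.2], 0.52], [[0, 0, 0], [0, 0, -0.5], 0.52], [[0, 0, 0], [0, 0, -0.8], 0.52], [[0, 0, 0], [0, 0, -0.8], 0.52], [[0, 0, 0], [0, 0, -0.8], 0.52]])

```text
clock: 11.8
tool_pos: [0.5982, -0.1605, 0.193]
tool_rot: [[0.962, -0.275, -0.0], [-0.275, -0.962, 0.0], [-0.0, -0.0, -1.0]]
force: [1.5, -1.0, -0.8]
grip_width: 0.521
```

```bash
python3 - <<'E'
from h import *
c=arm.camera("wrist"); save(c,"w5"); s=arm.get_state(); print(s["tool_pos"],s["force"],s["grip_width"]); pads(c,s["tool_pos"][2]-.1005+.052)
E
```

```text
[ 0.60037968 -0.16147967  0.1980586 ] [ 2.77344057 -1.37369548  2.08468699] 0.5167466756436736
pad [ 251    0   26   72 1665] [263.1  35. ] [ 0.7005 -0.1706  0.1496]
pad [ 374    0   29   73 1720] [388.2  35.5] [ 0.6901 -0.207   0.1496]
bite [ 0.6953 -0.1888  0.1496] sep 0.0379
```

View pics/w5.png

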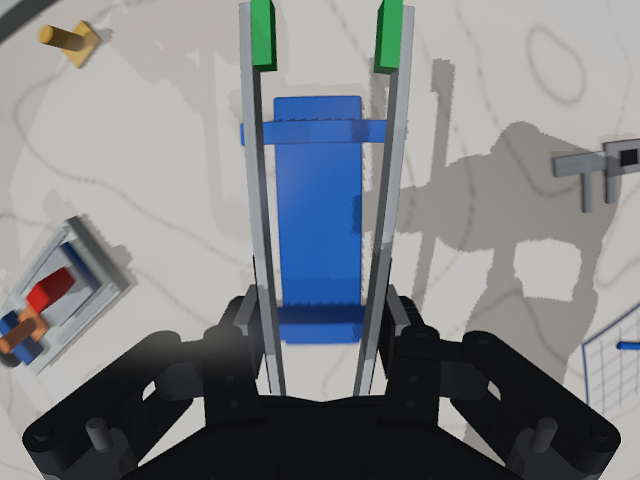

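The tongs hang level in the gripper, same relative pose, with pads at (263,35) and (388,35). Now move to above the approach and turn to the clamp's x.

send_rows(commands=[[[0, 0, 0], [-0.2, -0.25, 0], 0.52], [[0, 0, 0], [-0.393, -0.5, 0], 0.52], [[0, 0, 0], [-0.393, -0.5, 0], 0.52], [[0, 0, 0], [-0.393, -0.5, 0], 0.52], [[0, 0, 0], [-0.393, -0.5, 0], 0.52]])

```text
clock: 12.35
tool_pos: [0.5641, -0.0795, 0.1895]
tool_rot: [[0.962, -0.275, -0.003], [-0.275, -0.962, 0.001], [-0.004, -0.0, -1.0]]
force: [0.2, -0.6, -1.1]
grip_width: 0.52
```

send_rows(commands=[[[0, 0, 0], [-0.393, -0.5, 0], 0.52], [[0, 0, 0], [-0.393, -0.5, 0], 0.52], [[0, 0, 0], [-0.393, -0.5, 0], 0.52], [[0, 0, 0], [-0.393, -0.5, 0], 0.52], [[0, 0, 0], [-0.393, -0.5, 0], 0.52]])

```text
clock: 12.85
tool_pos: [0.5291, 0.0086, 0.1914]
tool_rot: [[0.962, -0.275, 0.0], [-0.275, -0.962, 0.0], [0.0, -0.0, -1.0]]
force: [0.2, 0.6, -1.6]
grip_width: 0.521
```

send_rows(commands=[[[0, 0, 0], [-0.393, -0.5, 0], 0.52], [[0, 0, 0], [-0.393, -0.5, 0], 0.52], [[0, 0, 0], [-0.393, -0.5, 0], 0.52], [[0, 0, 0], [-0.393, -0.5, 0], 0.52], [[0, 0, 0], [-0.2, -0.25, 0], 0.52]])

```text
clock: 13.35
tool_pos: [0.4963, 0.0885, 0.1914]
tool_rot: [[0.962, -0.273, -0.0], [-0.273, -0.962, 0.0], [-0.0, -0.0, -1.0]]
force: [0.6, 1.1, -0.9]
grip_width: 0.517
```

send_rows(commands=[[[0, 0, -0.3], [0, 0, 0], 0.52], [[0, 0, -0.7], [0, 0, 0], 0.52], [[0, 0, -0.8], [0, 0, 0], 0.52], [[0, 0, -0.8], [0, 0, 0], 0.52], [[0, 0, -0.8], [0, 0, 0], 0.52]])

```text
clock: 13.85
tool_pos: [0.4972, 0.0868, 0.1915]
tool_rot: [[0.997, 0.081, 0.0], [0.081, -0.997, -0.0], [0.0, 0.0, -1.0]]
force: [-0.1, 0.2, -1.1]
grip_width: 0.521
```

send_rows(commands=[[[0, 0, -0.8], [0, 0, 0], 0.52], [[0, 0, -0.8], [0, 0, 0], 0.52], [[0, 0, -0.7], [0, 0, 0], 0.52], [[0, 0, -0.4], [0, 0, 0], 0.52], [[0, 0, 0], [0, 0, 0], 0.52]])

```text
clock: 14.35
tool_pos: [0.4972, 0.0868, 0.1915]
tool_rot: [[0.936, 0.353, 0.0], [0.353, -0.936, -0.0], [0.0, 0.0, -1.0]]
force: [0.6, -0.3, -0.9]
grip_width: 0.524
```

```bash
python3 - <<'E'
from h import *
c=arm.camera("wrist"); save(c,"w6"); np.savez("w6.npz",**c); s=arm.get_state(); print(s["clock"],s["tool_pos"],np.round(s["tool_rot"],3).tolist(),s["force"],s["grip_width"]); pads(c,s["tool_pos"][2]-.1005+.052)
E
```

```text
14.4 [0.4971847  0.08675092 0.19145888] [[0.936, 0.352, 0.0], [0.352, -0.936, -0.0], [0.0, 0.0, -1.0]] [ 0.36641861 -0.39840196 -1.26970752] 0.5189056281037193
pad [ 250    0   27   72 1673] [262.7  34.8] [0.5869 0.1408 0.143 ]
pad [ 374    0   29   74 1754] [388.4  35.8] [0.6008 0.1036 0.143 ]
bite [0.5939 0.1222 0.143 ] sep 0.0398
```

View pics/w6.png

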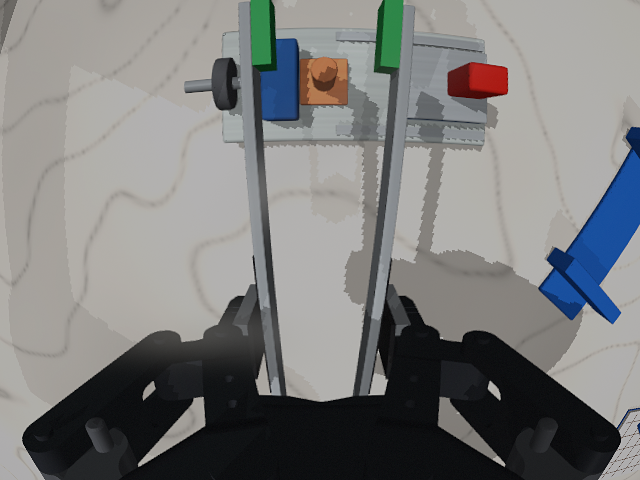

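The pads (263,35) and (388,36) straddle the stem's column at about (325,68) with good lateral centring, and the jaw is clearly open. Descend.

send_rows(commands=[[[0, 0, 0], [0, 0, 0.3], 0.52], [[0, 0, 0], [0, 0, 0.5], 0.52], [[0, 0, 0], [0, 0, 0.5], 0.52], [[0, 0, 0], [0, 0, 0.5], 0.52], [[0, 0, 0], [0, 0, 0.4], 0.52]])

```text
clock: 14.9
tool_pos: [0.4966, 0.0867, 0.1239]
tool_rot: [[0.936, 0.352, -0.001], [0.352, -0.936, 0.0], [-0.001, -0.0, -1.0]]
force: [-0.1, -0.3, -1.2]
grip_width: 0.523
```

send_rows(commands=[[[0, 0, 0], [0, 0, 0.3], 0.52], [[0, 0, 0], [0, 0, 0.1], 0.52], [[0, 0, 0], [0, 0, 0], 0.52], [[0, 0, 0], [0, 0, 0], 0.52], [[0, 0, 0], [0, 0, 0], 0.52]])

```text
clock: 15.4
tool_pos: [0.4978, 0.0866, 0.1141]
tool_rot: [[0.936, 0.353, 0.002], [0.353, -0.936, -0.0], [0.001, 0.001, -1.0]]
force: [-0.4, -0.0, -1.4]
grip_width: 0.522
```

```bash
python3 - <<'E'
from h import *
c=arm.camera("wrist"); save(c,"w7"); np.savez("w7.npz",**c); s=arm.get_state(); print(s["clock"],s["tool_pos"],s["force"],s["grip_width"]); z=s["tool_pos"][2]-.1005+.052; pads(c,z)
t=arm.camera("scene"); 
a=c["color"][0:240,160:480]; b=cv2.resize(t["color"][150:300,250:450],None,fx=1.6,fy=1.6,interpolation=cv2.INTER_CUBIC); 
cv2.imwrite("pics/w7m.png",np.hstack([a,b])[...,::-1])
E
```

```text
15.45 [0.4977006  0.08665343 0.1140617 ] [ 0.27632665  0.25572255 -1.03335752] 0.5251797940959996
pad [ 250    0   27   72 1692] [262.8  34.9] [0.5875 0.1407 0.0656]
pad [ 374    0   30   74 1773] [388.5  36. ] [0.6015 0.1034 0.0656]
bite [0.5945 0.1221 0.0656] sep 0.0399
```

View pics/w7m.png

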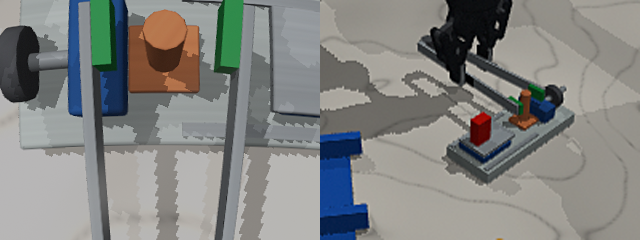

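The stem top at (327,28) stands between the green pads, and both views agree. Close and squeeze.

send_rows(commands=[[[0, 0, 0], [0, 0, 0], 0.48], [[0, 0, 0], [0, 0, 0], 0.44], [[0, 0, 0], [0, 0, 0], 0.4], [[0, 0, 0], [0, 0, 0], 0.35], [[0, 0, 0], [0, 0, 0], 0.3]], grip_force=45)

```text
clock: 16.0
tool_pos: [0.4973, 0.0866, 0.1135]
tool_rot: [[0.936, 0.353, 0.0], [0.353, -0.936, -0.0], [0.0, 0.0, -1.0]]
force: [0.3, 0.1, -0.3]
grip_width: 0.384
```

send_rows(commands=[[[0, 0, 0], [0, 0, 0], 0.2], [[0, 0, 0], [0, 0, 0], 0.2], [[0, 0, 0], [0, 0, 0], 0.2], [[0, 0, 0], [0, 0, 0], 0.2], [[0, 0, 0], [0, 0, 0], 0.2]])

```text
clock: 16.5
tool_pos: [0.4973, 0.0866, 0.1134]
tool_rot: [[0.936, 0.353, 0.0], [0.353, -0.936, -0.0], [0.0, 0.0, -1.0]]
force: [0.0, -0.2, -0.3]
grip_width: 0.383
```

```bash
python3 - <<'E'
from h import *
c=arm.camera("wrist"); save(c,"w8"); s=arm.get_state(); print(s["clock"],s["tool_pos"],s["force"],s["wrist_torque"],s["grip_width"]); z=s["tool_pos"][2]-.1005+.052; pads(c,z)
t=arm.camera("scene"); 
a=c["color"][0:240,160:480]; b=cv2.resize(t["color"][150:300,250:450],None,fx=1.6,fy=1.6,interpolation=cv2.INTER_CUBIC); 
cv2.imwrite("pics/w8m.png",np.hstack([a,b])[...,::-1])
E
```

```text
16.55 [0.49724788 0.0866349  0.11342585] [-0.84444708 -0.37221625 -0.47572738] [ 0.01647072 -0.10760554 -0.02652515] 0.38255702081754234
pad [ 284    0   22   72 1445] [294.2  35.7] [0.5899 0.1311 0.0649]
pad [ 344    0   22   73 1475] [355.2  36.3] [0.5965 0.1131 0.0649]
bite [0.5932 0.1221 0.0649] sep 0.0192
```

View pics/w8m.png

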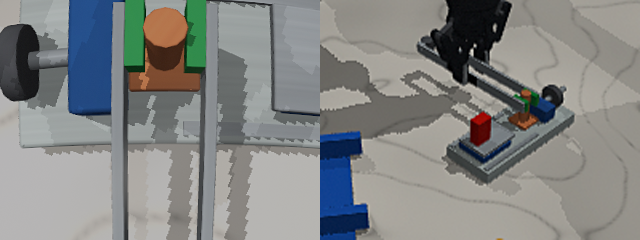

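The arms are parallel with the pads closed on the stem. Lift slowly.

send_rows(commands=[[[0, 0, 0], [0, 0, -0.1], 0.2], [[0, 0, 0], [0, 0, -0.3], 0.2], [[0, 0, 0], [0, 0, -0.4], 0.2], [[0, 0, 0], [0, 0, -0.4], 0.2], [[0, 0, 0], [0, 0, -0.4], 0.2]])

```text
clock: 17.1
tool_pos: [0.4975, 0.0867, 0.163]
tool_rot: [[0.936, 0.353, 0.001], [0.353, -0.936, -0.0], [0.001, 0.0, -1.0]]
force: [0.4, 0.3, -1.0]
grip_width: 0.384
```

send_rows(commands=[[[0, 0, 0], [0, 0, -0.4], 0.2], [[0, 0, 0], [0, 0, -0.4], 0.2], [[0, 0, 0], [0, 0, -0.4], 0.2], [[0, 0, 0], [0, 0, -0.3], 0.2], [[0, 0, 0], [0, 0, -0.3], 0.2]])

```text
clock: 17.6
tool_pos: [0.4972, 0.0867, 0.2162]
tool_rot: [[0.936, 0.353, 0.0], [0.353, -0.936, -0.0], [0.0, 0.0, -1.0]]
force: [-0.4, -0.6, -1.8]
grip_width: 0.38
```

send_rows(commands=[[[0, 0, 0], [0, 0, -0.1], 0.2], [[0, 0, 0], [0, 0, 0], 0.2], [[0, 0, 0], [0, 0, 0], 0.2], [[0, 0, 0], [0, 0, 0], 0.2], [[0, 0, 0], [0, 0, 0], 0.2]])

```text
clock: 18.1
tool_pos: [0.4969, 0.0867, 0.2179]
tool_rot: [[0.936, 0.353, -0.001], [0.353, -0.936, 0.0], [-0.001, -0.0, -1.0]]
force: [-0.7, 0.1, -1.9]
grip_width: 0.385
```

```bash
python3 - <<'E'
from h import *
c=arm.camera("wrist"); save(c,"w9"); s=arm.get_state(); print(s["clock"],s["tool_pos"],s["force"],s["wrist_torque"],s["grip_width"]); pads(c,s["tool_pos"][2]-.0485)
t=arm.camera("scene"); P=pts(t)
hsv=cv2.cvtColor(t["color"],cv2.COLOR_RGB2HSV); H,S=hsv[...,0].astype(int),hsv[...,1]
m=(H>=7)&(H<17)&(S>90)&(abs(P[...,0]-.595)<.04)&(abs(P[...,1]-.12)<.04); q=P[m]; print("copper",len(q),q.min(0),q.max(0))
a=c["color"][0:240,160:480]; b=cv2.resize(t["color"][150:300,250:450],None,fx=1.6,fy=1.6,interpolation=cv2.INTER_CUBIC); 
cv2.imwrite("pics/w9m.png",np.hstack([a,b])[...,::-1])
E
```

```text
18.15 [0.49698869 0.08668005 0.2179764 ] [ 0.07662586 -0.3125814  -2.66452074] [-0.01591752  0.09445862 -0.04294943] 0.38222505293656317
pad [ 284    0   22   72 1436] [294.2  35.8] [0.5893 0.1311 0.1695]
pad [ 344    0   22   74 1483] [354.9  36.3] [0.596  0.1132 0.1695]
bite [0.5926 0.1222 0.1695] sep 0.019
copper 188 [0.57859794 0.10242146 0.12303625] [0.61287673 0.13915547 0.17372433]
```

View pics/w9m.png

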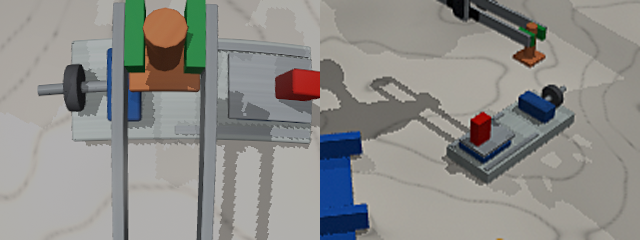

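The sample hangs upright and clear of the clamp, spanning z of about 0.123 to 0.174, so its centre is at about 0.148 m. Hand in.

```bash
python3 -c "
from h import *
print(arm.close_job())"
```

```text
the job is handed in; nothing more can be done
None
```

I slid the jaw open by its red tab, picked up the tongs, closed them on the copper stem and lifted the sample straight up. I then handed the job in at about 18 s with the gripper still squeezing at 45 N; no verdict was reported.

- **Sample:** it hangs upright with its centre at about 0.148 m, roughly 10 cm above where it stood. The tongs' arms are parallel and the pads read 19 mm centre to centre. The readings before and after the lift match, so nothing slipped.
- **Jaw travel:** my checks disagreed slightly. The tab and lip displacement gave about 32 mm, while the gap from lip to stem and foot gave about 34.5 mm. The force rise at the end of the pull (about 16 N against 4 N while sliding) suggests the jaw was at its stop. All of these are over the 31 mm limit, but 32 mm is close to it.
- **Brass and aluminium samples, and the caliper:** the path stayed away from all three. I did not measure their positions again at the end.

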